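Ease the board press by one ratchet notch

ROBOT

A 6-joint arm with a two-finger parallel gripper is mounted at the origin on the work surface. World frame = base frame: x ahead of the robot, y to its left, z up, the work surface at z = 0. Lengths are in mm, angles in rad, forces in N, time in s.
With the tool pointing down it reaches from about 350 to 850 mm from the base axis. Payload 8.1 kg.
Tool frame: the origin (TCP) lies on the mounting face of the last link; the fingertips stand 186 mm ahead of it and the grasp point (between the pads) lies 167 mm ahead of it (env.nose_length is the distance from the TCP to the fingertips, in mm); z points along the fingers, y is the line along which they close (so a half turn about z gives the same grasp; the last joint's range is limited). The gripper opens to 93 mm and grips with 3 to 60 N. Pads are 15 mm wide; open, the fingers measure 128 mm over their backs; the gripper's body (75 mm by 188 mm) begins 65 mm behind the grasp point.
Start: joints at [-1.3, 0.13, 1.488, -0, 1.523, -0.085], TCP at [209.025, -562.419, 404.735] pointing down, gripper open.
Joint ranges: [-2.96, 2.96], [-0.89, 2.26], [0.02, 2.5], [-1.34, 4.48], [0, 2.73], [-2.66, 2.66]. Speed limits (rad/s): [2.39, 2.39, 2.79, 3.14, 3.14, 3.14].

INTERFACE

Orientations are given as a unit quaternion [x, y, z, w].
In Python, from rig import env gives the robot as it stands.
- The arm moves only by the shell command python3 -m crank 'ROWS'. ROWS is JSON, one flat list of numbers, 7 for each row, row after row: the turn, a rotation vector about the tool's x, y, z in rad, then the shift along the tool's x, y, z in cm, then the closure, from -1 (fully open) to 1 (shut), so that 0 is half open. In form: [rx, ry, rz, tx, ty, tz, jaw, rx, ry, rz, tx, ty, tz, jaw, ...]. A call has 1 to 10 rows; each row shifts and turns the commanded pose from where the row before left it, along the tool's axes as they then stand; what a row does not reach is not made up. A row lasts 1/12 s, in which the tool goes at most 41.7 mm and 7.16 degrees, less where a joint would pass 70% of its speed; a pose out of reach is approached as far as the arm can. A call is refused whole if a number of a shift passes 4.17 or a number of a turn 0.125, either way. A call with a gripper value outside its range is refused whole. The fingers move at their own pace and stop on an object; the grip force is fixed at half the most. Time passes only in rows, so rows that do not move let the fingers close. It gives the time, the measured TCP pose, the force, the opening and the grip force at its end, in the units of the state.
- env.read_state(): the state, without advancing time (a new reading comes with each control period).
- env.capture(name): name is "side" or "top"; returns the picture (400x640x3 uint8, red, green, blue); there is no depth.
- env.calibration(name): a dict with "vertical_fov" (degrees; the focal length in pixels is half the picture's height over the tangent of half this angle, whatever the lens; pixels are square), "cx", "cy" (the principal point, pixels), "view" (4x4, takes a point from world to camera coordinates). Camera axes: x right, y up, looking along -z (the intrinsics and any distortion apply to the point x, -y, -z); pixel columns grow to the right and rows downward; lengths in mm; the calibration is good to about 2 mm. A picture is of the moment at which its call begins. calibration takes no time and is no camera call.
- env.hand_in(): hands the job in; it is judged then, once.
The state is a dict: "clock": time; "qpos": joint angles; "dq": joint speeds; "effort": joint torques, N m; "eef_pos": TCP position; "tool_rot": TCP orientation; "wrist_force": force on the tool from outside, world axes, zero at the start; "ft_torque": the same for the moment, N m; "finger_gap": opening from 0.0 (shut) to 1.0 (fully open); "gripper_force": force on a finger pad.
Only numpy, scipy, OpenCV 4.12 (cv2) and the standard library are available. Lean on these libraries where they do the work, as an engineer would, in place of code of your own. Each camera call takes 0.05 s, during which the arm holds its last target. There are 200 camera calls.

TASK

The board press is wound too tight. Tip the red pawl's upright tab away from the hand wheel with a fingertip so that its nose lifts clear of the ratchet teeth, push one of the wheel's wooden pegs to turn the wheel backward (counter-clockwise seen from above) by exactly one notch, then push the tab back so that the pawl drops fully into the next gap between the teeth. Only push: do not take a peg or the tab between the fingers, and leave the mug, jar, paint tin and flask where they stand.

Things in the scene. Friction and masses are not known exactly. Their poses are not given: they have to be found in the camera images.
- press: Green bench press for mounting boards, fixed to the table; 200 x 285 mm in plan (base 200 x 260 mm). Origin at the centre of its underside, z up. The wheel's axis is vertical through the origin. The crossbeam (45 mm wide, top at z 135 mm) runs along its y axis, over two columns; the pawl bracket stands at its -y end.
- wheel (a joint): Turn of the steel ratchet hand wheel about the press's vertical axis, rad. About 0 at the start, with the pawl's nose in the middle of a gap; grows as the wheel turns backward (counter-clockwise from above). One notch = 0.524 rad (30 degrees, 12 teeth). Stops at -0.05 (fully tight). Stiff screw: about 0.3 N m to turn (5 N at a peg) and it stays where it is left. With the pawl down the wheel has only about 0.08 rad of play either way.
- wheel_hub (a point): Centre of the wheel on its axis, on the top face of its disc (157 mm above the table). The disc is 77 mm in radius, 12 mm thick; square teeth on its rim, as thick as the disc and 16 mm wide, reach 95 mm radius, with gaps of about 30 mm. A dark hub 40 mm in diameter and 22 mm tall stands on it.
- peg0 (a point): Centre of the top of wooden peg 0 of the wheel (14 mm diameter, rising 45 mm straight up from the disc's top face, 62 mm from the axis). The four pegs stand 90 degrees apart, numbered counter-clockwise from above; peg0 starts 30 degrees counter-clockwise of the pawl.
- peg1 (a point): Centre of the top of wooden peg 1 of the wheel (14 mm diameter, rising 45 mm straight up from the disc's top face, 62 mm from the axis). The four pegs stand 90 degrees apart, numbered counter-clockwise from above; peg1 starts 120 degrees counter-clockwise of the pawl.
- peg2 (a point): Centre of the top of wooden peg 2 of the wheel (14 mm diameter, rising 45 mm straight up from the disc's top face, 62 mm from the axis). The four pegs stand 90 degrees apart, numbered counter-clockwise from above; peg2 starts 210 degrees counter-clockwise of the pawl.
- peg3 (a point): Centre of the top of wooden peg 3 of the wheel (14 mm diameter, rising 45 mm straight up from the disc's top face, 62 mm from the axis). The four pegs stand 90 degrees apart, numbered counter-clockwise from above; peg3 starts 60 degrees clockwise of the pawl.
- pawl (a joint): Swing of the red pawl about its level hinge, rad: 0 fully down in a gap, grows as the nose lifts and the tab tips away from the wheel, stop at 0.9. The nose clears the teeth above about 0.4; if it is let down on top of a tooth it stops near 0.35. Stiff hinge: it stays where it is left; about 2 N at the top of the tab moves it.
- pawl_hinge (a point): Middle of the pawl's hinge axis, 125 mm from the wheel's axis towards the press's -y, 167 mm above the table; the axis runs along the press's x. Two green cheeks stand beside it at 14 to 20 mm either side, up to 8 mm above the axis.
- tab_top (a point): Middle of the top edge of the pawl's red tab: a flat plate 24 mm wide (along the hinge), 6 mm thick and 60 mm long from the hinge axis to this edge. With the pawl down it leans 0.35 rad towards the wheel from upright; pawl at 0.35 puts it upright; at 0.9 it leans 0.55 rad outward.
- nose (a point): Bottom of the pawl's nose (14 mm wide along the hinge, 13 mm long), at the end of the pawl's 8 mm thick arm that reaches 43 mm from the hinge towards the wheel, over the teeth. The nose bottom lies 36.5 mm from the hinge and 21 mm below it when down.
- mug: Blue ceramic mug, 80 mm across, 90 mm tall, loose bystander on the table. Origin at the centre of its underside.
- jar: Amber glass pigment jar with a yellow lid, 60 mm across, 75 mm tall, loose bystander. Origin at the centre of its underside.
- tin: Grey watercolour tin, 70 x 120 x 18 mm, with coloured pans, loose bystander. Origin at the centre of its underside.
- flask: White drinking flask, 68 mm across, 210 mm tall, loose bystander. Origin at the centre of its underside.

How it is judged (in metres and radians):
On the way, in this order (a step that is already met when the one before it is completed fails the run):
1. the pawl is lifted clear of the teeth while the wheel is still in its first notch (value of joint pawl above 0.38 rad and value of joint wheel below 0.2 rad), for 0.2 s.
2. with the pawl still lifted, the wheel is turned backward by one notch (value of joint pawl above 0.36 rad and value of joint wheel between 0.41 and 0.64 rad), for 0.2 s.
At the end, for the whole second after the job is handed in: The pawl is fully down (joint below 0.1 rad) in the next gap, the wheel rests one notch back (0.41 to 0.64 rad) and the bystanders are within 20 mm of where they stood (value of joint pawl below 0.1 rad and value of joint wheel between 0.41 and 0.64 rad and velocity of joint wheel between -0.05 and 0.05 rad/s and distance of each of mug, jar, tin, flask from where it was at the start of the episode below 0.02 m); the robot touches nothing.
It fails at once if the wheel is turned back well past one notch (over 0.8 rad) (value of joint wheel above 0.8 rad).
It fails at once if a bystander is pushed over 20 mm, lifted or tipped (distance of any of mug, jar, tin, flask from where it was at the start of the episode above 0.02 m or angle between any of mug, jar, tin, flask's own z axis and vertical above 0.3 rad).
It fails at once if a peg is taken between the fingers ((horizontal distance between the grasp point and peg0 below 0.007 m and z of the grasp point in the frame of peg0 below 0.004 m and contact force between the fingers and wheel above 1 N) or (horizontal distance between the grasp point and peg1 below 0.007 m and z of the grasp point in the frame of peg1 below 0.004 m and contact force between the fingers and wheel above 1 N) or (horizontal distance between the grasp point and peg2 below 0.007 m and z of the grasp point in the frame of peg2 below 0.004 m and contact force between the fingers and wheel above 1 N) or (horizontal distance between the grasp point and peg3 below 0.007 m and z of the grasp point in the frame of peg3 below 0.004 m and contact force between the fingers and wheel above 1 N)).
It fails at once if the tab is taken between the fingers (distance between the grasp point and tab_top below 0.008 m and contact force between the fingers and pawl above 1 N).
It also fails if it takes over 72 s, if anything falls off the work surface, if the arm or the gripper's body presses on something with over 40 N, if the wrist force passes 120 N, or if a joint passes its speed limit or range.

## Working session

There is one attempt and no reset: what is moved stays moved. The work goes in short steps, Python scripts to look and compute and a shell command to move; the robot and the scene stay as the last step left them, time stands still between calls to the robot, and variables do not carry over. Pictures are saved under pics/ and viewed, at most 10 in all, crops included, and the job is handed in when it is done.

```bash
ls; mkdir -p pics; python3 - <<'E'
from rig import env
import cv2
for n in("side","top"):
    cv2.imwrite(f"pics/{n}0.png",env.capture(n)[:,:,::-1])
    print(env.calibration(n))
print(env.read_state())
E
```

```text
pics
{'vertical_fov': 44.738125744478786, 'cx': 313.55980383215837, 'cy': 198.9956795625808, 'view': array([[-9.93786986e-01, -1.11297658e-01,  5.08558342e-04,
         5.94462750e+02],
       [ 6.56547410e-02, -5.82535340e-01,  8.10149389e-01,
        -1.14923228e+02],
       [-8.98714763e-02,  8.05149309e-01,  5.86223258e-01,
        -1.25315214e+03],
       [ 0.00000000e+00,  0.00000000e+00,  0.00000000e+00,
         1.00000000e+00]])}
{'vertical_fov': 49.01845879754304, 'cx': 316.0272004589168, 'cy': 198.67036379732266, 'view': array([[ 1.03391222e-02, -9.99908161e-01, -8.76198476e-03,
         6.73296730e+01],
       [ 9.91983419e-01,  9.15275110e-03,  1.26036198e-01,
        -6.28952360e+02],
       [-1.25944427e-01, -9.99484725e-03,  9.91986948e-01,
        -9.37918846e+02],
       [ 0.00000000e+00,  0.00000000e+00,  0.00000000e+00,
         1.00000000e+00]])}
{'clock': 0.1, 'qpos': array([-1.30038489e+00,  1.31124417e-01,  1.48916370e+00, -2.40928802e-05,
        1.52303149e+00, -8.54144850e-02]), 'dq': array([-0.00018801, -0.0013299 , -0.00272392,  0.00064607,  0.00114133,
        0.00150086]), 'effort': array([ 1.29643704e-03, -5.61341465e+01, -4.93096197e+01,  7.71013205e-02,
        2.91504170e-02, -2.64220824e-05]), 'eef_pos': array([ 208.97171537, -562.21190807,  403.77259554]), 'tool_rot': array([ 9.84214721e-01,  1.76976376e-01, -9.17375855e-05, -8.58678217e-04]), 'wrist_force': array([-0.35332338, -0.30760732, -0.20322745]), 'ft_torque': array([-0.06479508,  0.0097695 ,  0.04862309]), 'gripper_force': 0.0, 'finger_gap': 1.0003199955408673}
```

View pics/side0.png

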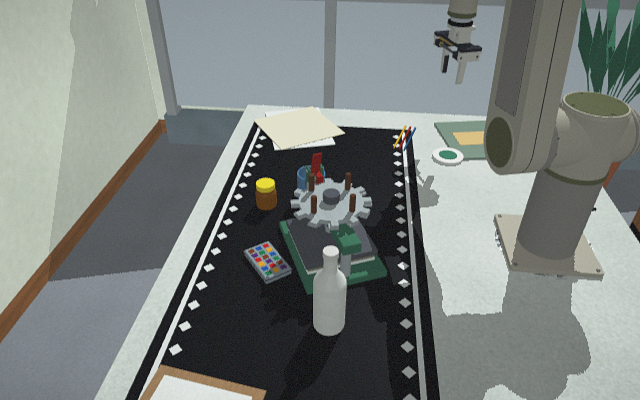

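View pics/top0.png

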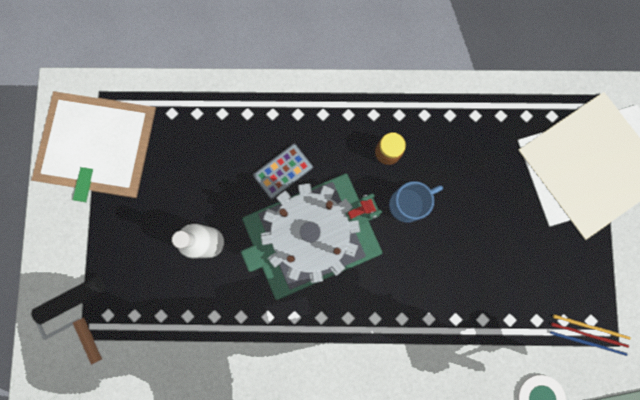

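The side view shows the press with its wheel (hub about 331,197) and the pawl tab (317,163), with the mug behind the tab. In the top view the hub is at about (310,231), the pawl at (362,209) and the mug at (412,202). I'll zoom in for accurate pixels.

```bash
python3 - <<'E'
import cv2,numpy as np
a=cv2.imread("pics/top0.png")[160:310,235:445]; b=cv2.imread("pics/side0.png")[145:295,235:400]
a=cv2.resize(a,None,fx=3.8,fy=3.8,interpolation=cv2.INTER_CUBIC);b=cv2.resize(b,None,fx=4,fy=4,interpolation=cv2.INTER_CUBIC)
cv2.imwrite("pics/topc.png",a);cv2.imwrite("pics/sidec.png",b)
E
```

```text
(no output)
```

View pics/topc.png

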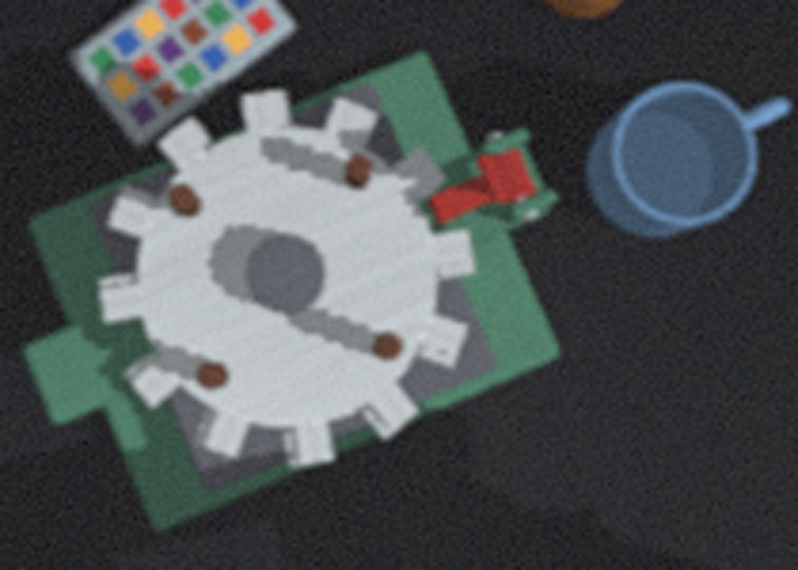

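View pics/sidec.png

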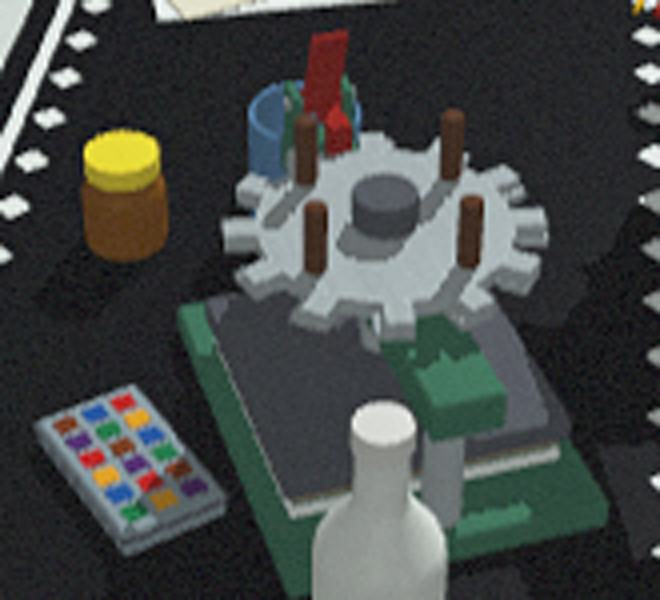

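Crops: in the top crop the hub is at (285,273), the pegs at (358,170), (184,200), (212,374) and (388,345), and the tab edge is near (500,160). In the side crop the tab top is at (330,35). I'll fit the pose.

```bash
cat > h.py <<'E'
import numpy as np
from rig import env
C={n:env.calibration(n) for n in("top","side")}
def proj(n,P):
    c=C[n];f=200/np.tan(np.radians(c["vertical_fov"])/2)
    q=c["view"]@np.append(P,1.)
    return np.array([c["cx"]+f*q[0]/-q[2],c["cy"]-f*q[1]/-q[2]])
def model(x,y,yaw,wheel=0,pawl=0):
    R=np.array([[np.cos(yaw),-np.sin(yaw),0],[np.sin(yaw),np.cos(yaw),0],[0,0,1]])
    w=lambda p:R@np.array(p,float)+[x,y,0]
    d={"hub":w([0,0,179])}
    for k in range(4):
        a=-np.pi/2+np.pi/6+k*np.pi/2+wheel
        d[f"peg{k}"]=w([62*np.cos(a),62*np.sin(a),202])
    t=.35-pawl
    d["hinge"]=w([0,-125,167]); d["tab"]=w([0,-125+60*np.sin(t),167+60*np.cos(t)])
    return d
E
python3 - <<'E'
from h import *
from scipy.optimize import least_squares
px={"top":dict(hub=(285,273),peg0=(358,168),peg1=(184,198),peg2=(212,375),peg3=(389,345)),
"side":dict(hub=(385,190),peg0=(305,118),peg3=(453,114),peg1=(316,206),peg2=(471,202),tab=(330,35))}
s={"top":(3.8,235,160),"side":(4,235,145)}
obs=[(n,k,np.array([(u+.5)/s[n][0]-.5+s[n][1],(v+.5)/s[n][0]-.5+s[n][2]])) for n in px for k,(u,v) in px[n].items()]
def res(p):
    d=model(*p[:4]);return np.concatenate([proj(n,d[k])-o for n,k,o in obs])
r=least_squares(res,[600,60,-1.,0])
print(r.x,np.round(r.fun.reshape(-1,2),1).tolist())
for k,v in model(*r.x).items(): print(k,v.round(1))
# bystanders
def un(n,u,v,z):
    return least_squares(lambda p:proj(n,[p[0],p[1],z])-[u,v],[600,0]).x.round()
print("mug rim",un("top",235+685/3.8,160+155/3.8,90),"jar",un("top",392,145,75),"flask top",un("top",181,240,210))
E
```

```text
[5.47927794e+02 8.36093413e+01 4.24144932e-01 1.42354222e-02] [[-0.0, 0.0], [-0.1, -0.3], [-1.0, -0.3], [-0.9, 0.2], [-0.1, 0.1], [0.2, -0.6], [0.2, -0.5], [0.1, -0.8], [-0.1, -1.0], [0.4, -1.5], [-0.0, -0.1]]
hub [547.9  83.6 179. ]
peg0 [598.8  48.2 202. ]
peg1 [583.4 134.5 202. ]
peg2 [497.1 119.1 202. ]
peg3 [512.5  32.7 202. ]
hinge [599.4 -30.3 167. ]
tab [590.9 -11.6 223.4]
mug rim [ 619. -136.] jar [743. -91.] flask top [529. 317.]
```

```bash
cat >> h.py <<'E'
from scipy.spatial.transform import Rotation
HUB=np.array([547.9,83.6]);U=np.array([.4115,-.9114]) # U: towards pawl
def off(x,y,ztip,yang=None):
    s=env.read_state();R=Rotation.from_quat(s["tool_rot"]).as_matrix()
    d=R.T@(np.array([x,y,ztip+env.nose_length])-s["eef_pos"])
    a=np.degrees(np.arctan2(R[1,1],R[0,1]))
    print("t",round(s["clock"],2),"tcp",s["eef_pos"].round(1),"yang",round(a,1),"gap",s["finger_gap"].round(2),"F",s["wrist_force"].round(1))
    print("shift cm",(d/10).round(2), "turn z", None if yang is None else round(np.radians(a-yang),3))
E
python3 -m crank '[0,0,-0.068,0,0,-4,1, 0,0,0,3.19,-2.1,0,1, 0,0,0,3.19,-2.1,0,1, 0,0,0,3.19,-2.1,0,1, 0,0,0,3.19,-2.1,0,1, 0,0,0,3.19,-2.1,0,1, 0,0,0,3.19,-2.1,0,1, 0,0,0,3.19,-2.1,0,1, 0,0,0,3.19,-2.1,0,1, 0,0,0,3.19,-2.1,0,1]'
python3 -c "
from h import *
off(*(HUB+70*U),250,-65.7)"
```

```text
clock: 0.93
eef_pos: [393.5, -270.3, 444.4]
tool_rot: [0.978, 0.21, -0.0, -0.0]
wrist_force: [0.1, -0.6, -0.0]
finger_gap: 0.331
gripper_force: 0.0Traceback (most recent call last):
  File "<string>", line 3, in <module>
    off(*(HUB+70*U),250,-65.7)
    ~~~^^^^^^^^^^^^^^^^^^^^^^^
  File "h.py", line 24, in off
    print("t",round(s["clock"],2),"tcp",s["eef_pos"].round(1),"yang",round(a,1),"gap",s["finger_gap"].round(2),"F",s["wrist_force"].round(1))
                                                                                      ^^^^^^^^^^^^^^^^^^^^^
AttributeError: 'float' object has no attribute 'round'
```

```bash
sed -i 's/s\["finger_gap"\].round(2)/round(s["finger_gap"],2)/' h.py
python3 -m crank '[0,0,0,3.19,-2.1,0,1, 0,0,0,3.19,-2.1,0,1, 0,0,0,3.19,-2.1,0,1, 0,0,0,3.19,-2.1,0,1, 0,0,0,3.19,-2.1,0,1, 0,0,0,3.19,-2.1,0,1, 0,0,0,3.19,-2.1,0,1, 0,0,0,3.19,-2.1,0,1, 0,0,0,3.19,-2.1,0,1, 0,0,0,0,0,0,1]'
python3 -c "
from h import *
off(*(HUB+70*U),213,-65.7)"
```

```text
clock: 1.77
eef_pos: [578.8, 23.5, 443.3]
tool_rot: [0.977, 0.213, -0.0, -0.001]
wrist_force: [0.7, 0.4, 0.4]
finger_gap: 0.005
gripper_force: 0.0
t 1.77 tcp [578.8  23.5 443.3] yang -65.5 gap 0.0 F [0.7 0.4 0.4]
shift cm [-0.34  0.26  4.42] turn z 0.004
```

```bash

python3 -m crank '[0,0,0,-0.34,0.26,2.2,1, 0,0,0,0,0,2.1,1, 0,0,0,0,0,0,1, 0,0,0,0,0.8,0,1, 0,0,0,0,0.8,0,1, 0,0,0,0,0.8,0,1, 0,0,0,0,0.8,0,1, 0,0,0,0,0.8,0,1, 0,0,0,0,0.6,0,1, 0,0,0,0,0,0,1]'
python3 - <<'E'
from h import *
import cv2
off(*(HUB+121*U),213,-65.7)
a=env.capture("side")[100:270,215:445,::-1];b=env.capture("top")[140:310,230:460,::-1]
cv2.imwrite("pics/p1.png",cv2.resize(np.vstack([a,b]),None,fx=1.75*1,fy=1.75,interpolation=cv2.INTER_CUBIC))
E
```

```text
clock: 2.6
eef_pos: [595.0, -29.6, 405.2]
tool_rot: [0.978, 0.209, 0.002, 0.001]
wrist_force: [-0.4, -0.0, 2.4]
finger_gap: 0.006
gripper_force: 1.0
t 2.6 tcp [595.  -29.6 405.2] yang -65.8 gap 0.01 F [-0.4 -0.   2.4]
shift cm [ 0.37 -0.16  0.61] turn z -0.002
```

View pics/p1.png

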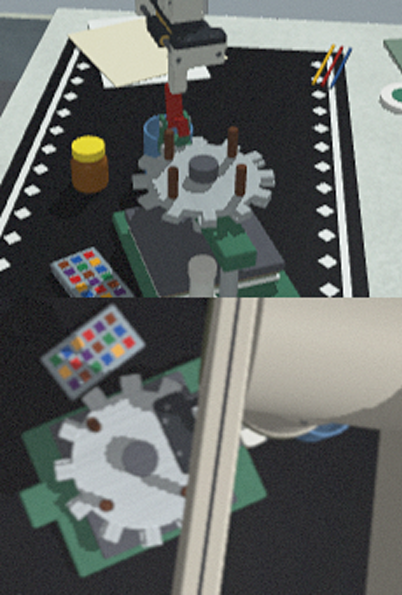

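Side view: the fingertip is at the tab's upper end, about (175,82), and the tab is visible below it. The top view is blocked by the arm. I'll compare this with the model's tab projections.

```bash
python3 - <<'E'
from h import *
import cv2
for p in(0,.35,.5,.7,.9):print(p,proj("side",model(547.9,83.6,.424,0,p)["tab"]).round(1))
print(proj("side",model(547.9,83.6,.424)["hinge"]).round(1))
print("tip",proj("side",[595,-29.6,219]).round(1))
a=env.capture("side")[::,:,::-1];cv2.imwrite("pics/p2.png",cv2.resize(a[110:190,270:370],None,fx=6,fy=6,interpolation=cv2.INTER_CUBIC))
off(*(HUB+121*U),213,-65.7)
E
```

```text
0 [317.1 153.2]
0.35 [314.5 147.9]
0.5 [313.4 146.4]
0.7 [312.  145.2]
0.9 [310.7 145. ]
[314.5 168.5]
tip [316.2 151. ]
t 2.75 tcp [594.4 -28.4 403.5] yang -65.8 gap 0.0 F [0.1 0.4 1.9]
shift cm [ 0.37 -0.02  0.45] turn z -0.001
```

View pics/p2.png

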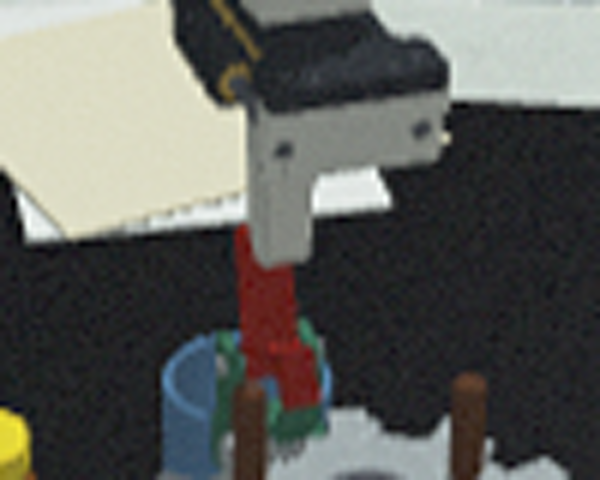

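The finger is in front of the tab, pushing it. The tab's upper-left corner shows at about full-image (310.2,147.5), and the nose end at about (320,177).

```bash
cat >> h.py <<'E'
def pawlpts(p,yaw=.424):
    R=np.array([[np.cos(yaw),-np.sin(yaw)],[np.sin(yaw),np.cos(yaw)]])
    def W(x,a,b): # a toward wheel, b up from hinge at pawl=0 -> rotate by p (a->up)
        a,b=a*np.cos(p)-b*np.sin(p),a*np.sin(p)+b*np.cos(p)
        q=R@np.array([x,-125+a]);return [q[0]+547.9,q[1]+83.6,167+b]
    t=.35
    return {"tabL":W(12,60*np.sin(t),60*np.cos(t)),"tabR":W(-12,60*np.sin(t),60*np.cos(t)),"noseT":W(0,43,4),"noseB":W(0,36.5,-21)}
E
python3 - <<'E'
from h import *
for p in(0,.2,.35,.5,.6,.7,.8,.9):print(p,{k:((proj("side",v)-[270,110])*6).round().tolist() for k,v in pawlpts(p).items()})
E
```

```text
0 {'tabL': [255.0, 264.0], 'tabR': [311.0, 255.0], 'noseT': [299.0, 396.0], 'noseB': [294.0, 438.0]}
0.2 {'tabL': [246.0, 244.0], 'tabR': [302.0, 235.0], 'noseT': [298.0, 377.0], 'noseB': [297.0, 427.0]}
0.35 {'tabL': [239.0, 232.0], 'tabR': [295.0, 223.0], 'noseT': [296.0, 361.0], 'noseB': [298.0, 417.0]}
0.5 {'tabL': [233.0, 223.0], 'tabR': [288.0, 214.0], 'noseT': [294.0, 346.0], 'noseB': [298.0, 405.0]}
0.6 {'tabL': [228.0, 219.0], 'tabR': [283.0, 210.0], 'noseT': [292.0, 335.0], 'noseB': [298.0, 396.0]}
0.7 {'tabL': [224.0, 216.0], 'tabR': [279.0, 207.0], 'noseT': [290.0, 325.0], 'noseB': [298.0, 387.0]}
0.8 {'tabL': [220.0, 214.0], 'tabR': [275.0, 206.0], 'noseT': [287.0, 315.0], 'noseB': [297.0, 378.0]}
0.9 {'tabL': [217.0, 215.0], 'tabR': [271.0, 206.0], 'noseT': [285.0, 306.0], 'noseB': [296.0, 368.0]}
```

Pawl is near 0.5. I'll push about 10 mm further, then back off and rise.

```bash

python3 -m crank '[0,0,0,0.2,0.4,0.2,1, 0,0,0,0,0.4,0.2,1, 0,0,0,0,0.4,0,1, 0,0,0,0,0,0,1, 0,0,0,0,0,0,1]'
python3 - <<'E'
from h import *
import cv2
off(*(HUB+121*U),213,-65.7)
a=env.capture("side")[::,:,::-1];cv2.imwrite("pics/p3.png",cv2.resize(a[110:190,270:370],None,fx=6,fy=6,interpolation=cv2.INTER_CUBIC))
E
```

```text
clock: 3.17
eef_pos: [600.6, -37.9, 397.1]
tool_rot: [0.978, 0.21, -0.001, -0.0]
wrist_force: [0.0, 0.7, -0.1]
finger_gap: 0.0
gripper_force: 0.0
t 3.17 tcp [600.6 -37.9 397.1] yang -65.7 gap 0.0 F [ 0.   0.7 -0.1]
shift cm [ 0.19 -1.14 -0.2 ] turn z -0.001
```

View pics/p3.png

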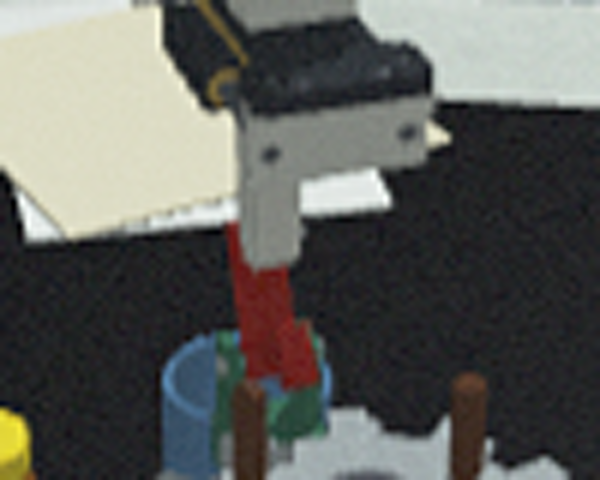

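Nose top is at about 322 and bottom at 388, so pawl ≈ 0.7. Clear. Back off, rise and rotate the tool for peg 2.

```bash

python3 -m crank '[0,0,0,0,-1.5,-0.5,1, 0,0,0,0,-1.5,-2.5,1, 0,0,0.112,0,0,0,1, 0,0,0.112,0,0,0,1, 0,0,0.112,0,0,0,1, 0,0,0.112,0,0,0,1, 0,0,0.112,0,0,0,1, 0,0,0.112,0,0,0,1, 0,0,0.113,0,0,0,1, 0,0,0,0,0,0,1]'
python3 - <<'E'
from h import *
off(508,153,235,-110.7)
E
```

```text
clock: 4.05
eef_pos: [587.9, -9.4, 428.1]
tool_rot: [0.983, -0.182, 0.0, -0.0]
wrist_force: [0.6, 0.6, 0.4]
finger_gap: 0.005
gripper_force: 0.0
t 4.05 tcp [587.9  -9.4 428.1] yang -111.0 gap 0.0 F [0.6 0.6 0.4]
shift cm [-13.28 -12.3    0.69] turn z -0.005
```

```bash

python3 -m crank '[0,0,0,-2.65,-2.54,0,1, 0,0,0,-2.65,-2.54,0,1, 0,0,0,-2.65,-2.54,0,1, 0,0,0,-2.65,-2.54,0,1, 0,0,0,-2.65,-2.54,0,1, 0,0,0,0,0,0,1, 0,0,0,0,0,2.3,1, 0,0,0,0,0,2.3,1, 0,0,0,0,0,2.3,1, 0,0,0,0,0,0,1]'
python3 - <<'E'
from h import *
V=np.array([-.354,-.935]);M=HUB+61*np.array([-.935,.354])
off(*(M-8.5*V),172,-110.7)
E
```

```text
clock: 4.88
eef_pos: [507.4, 155.3, 353.8]
tool_rot: [0.984, -0.178, -0.004, 0.001]
wrist_force: [-0.4, 0.3, -0.9]
finger_gap: 0.008
gripper_force: 0.0
t 4.88 tcp [507.4 155.3 353.8] yang -110.5 gap 0.01 F [-0.4  0.3 -0.9]
shift cm [ 0.2   4.43 -0.42] turn z 0.004
```

```bash

python3 -m crank '[0,0,0,0.2,0.7,-0.4,1, 0,0,0,0,0.75,0,1, 0,0,0,0,0.75,0,1, 0,0,0,0,0.75,0,1, 0,0,0,0,0.75,0,1, 0,0,0,0,0.7,0,1, 0,0,0,0,0,0,1, 0,0,0,0,0,0,1]'
python3 - <<'E'
from h import *
import cv2
V=np.array([-.354,-.935]);M=HUB+61*np.array([-.935,.354])
off(*(M-8.5*V),172,-110.7)
for w in(0,.2,.4,.524):
  d=model(547.9,83.6,.424,w);print(w,{k:((proj("side",d[k])-[255,130])*4.5).round().tolist() for k in d if 'peg' in k})
a=env.capture("side")[::,:,::-1];cv2.imwrite("pics/p4.png",cv2.resize(a[130:240,255:385],None,fx=4.5,fy=4.5,interpolation=cv2.INTER_CUBIC))
E
```

```text
clock: 5.55
eef_pos: [495.7, 113.2, 365.2]
tool_rot: [0.984, -0.18, 0.001, -0.001]
wrist_force: [-0.1, 4.3, 0.9]
finger_gap: 0.003
gripper_force: 1.6
t 5.55 tcp [495.7 113.2 365.2] yang -110.7 gap 0.0 F [-0.1  4.3  0.9]
shift cm [-0.17  0.07  0.71] turn z 0.0
0 {'peg0': [254.0, 196.0], 'peg1': [262.0, 292.0], 'peg2': [439.0, 287.0], 'peg3': [420.0, 191.0]}
0.2 {'peg0': [239.0, 206.0], 'peg1': [282.0, 301.0], 'peg2': [452.0, 275.0], 'peg3': [400.0, 184.0]}
0.4 {'peg0': [229.0, 218.0], 'peg1': [305.0, 307.0], 'peg2': [461.0, 263.0], 'peg3': [378.0, 178.0]}
0.524 {'peg0': [225.0, 226.0], 'peg1': [320.0, 310.0], 'peg2': [464.0, 254.0], 'peg3': [364.0, 176.0]}
```

View pics/p4.png

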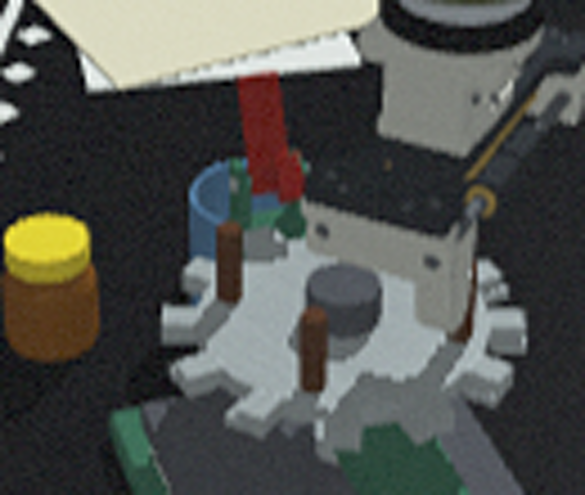

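Peg 1's top is at about (314,312) and peg 0's at about (230,226) in the crop, so the wheel is near 0.45–0.5 with the pawl still up. I'll measure by colour, relative to the start image.

```bash
cat > w.py <<'E'
from h import *
import cv2
from scipy.optimize import minimize_scalar
def cents(img):
    h=cv2.cvtColor(img,cv2.COLOR_RGB2HSV);m=cv2.inRange(h,(0,90,25),(14,200,140));m[:,:290]=0;m[:150]=0;m[:,372:]=0;m[235:]=0
    red=cv2.inRange(img,(110,0,0),(255,60,60));m[cv2.dilate(red,np.ones((3,3)))>0]=0
    n,l,s,c=cv2.connectedComponentsWithStats(m)
    return [(c[i],s[i]) for i in range(1,n) if s[i][4]>25]
a=cents(cv2.imread("pics/side0.png")[:,:,::-1].copy());b=cents(env.capture("side"))
for q in(a,b):print([(c.round(1).tolist(),s.tolist()) for c,s in q])
def mid(k,w):
    p=model(547.9,83.6,.424,w)[f"peg{k}"].copy();p[2]=179.5;return proj("side",p)
for k in range(4):
    f=lambda q,w:min(((np.linalg.norm(c-mid(k,w)),i) for i,(c,s) in enumerate(q)))
    d0,i=f(a,0.)
    r=a[i][0]-mid(k,0)
    for wi in np.arange(0,.7,.01):
        d=min(np.linalg.norm(c-r-mid(k,wi)) for c,s in b)
        if d<1: print(k,round(wi,2),round(d,2),end="; ")
    print()
E
python3 w.py
```

```text
[([313.6, 170.5], [309, 156, 13, 35, 202]), ([347.7, 180.2], [345, 172, 6, 18, 80]), ([318.7, 180.4], [316, 178, 7, 6, 27]), ([352.3, 202.4], [350, 194, 6, 18, 84]), ([313.6, 203.5], [311, 196, 6, 17, 74])]
[([313.3, 160.1], [308, 150, 13, 25, 166]), ([305.4, 187.7], [303, 180, 5, 17, 68]), ([324.1, 207.3], [322, 198, 6, 19, 83])]

1 0.41 0.78; 1 0.42 0.53; 1 0.43 0.33; 1 0.44 0.29; 1 0.45 0.46; 1 0.46 0.7; 1 0.47 0.96;
```

```bash

python3 -m crank '[0,0,0,0,0.3,0.3,1, 0,0,0,0,0.25,0,1, 0,0,0,0,0,0,1, 0,0,0,0,0,0,1, 0,0,0,0,0,0,1]'; python3 w.py
```

```text
clock: 6.07
eef_pos: [494.6, 108.3, 361.8]
tool_rot: [0.984, -0.179, 0.002, -0.001]
wrist_force: [4.2, 3.3, 3.7]
finger_gap: 0.004
gripper_force: 2.4
[([313.6, 170.5], [309, 156, 13, 35, 202]), ([347.7, 180.2], [345, 172, 6, 18, 80]), ([318.7, 180.4], [316, 178, 7, 6, 27]), ([352.3, 202.4], [350, 194, 6, 18, 84]), ([313.6, 203.5], [311, 196, 6, 17, 74])]
[([313.0, 159.8], [308, 150, 13, 25, 159]), ([305.0, 188.9], [303, 181, 5, 17, 76]), ([326.6, 207.1], [324, 199, 6, 18, 92])]

1 0.5 0.81; 1 0.51 0.57; 1 0.52 0.39; 1 0.53 0.36; 1 0.54 0.5; 1 0.55 0.73; 1 0.56 0.98;
```

Wheel at about 0.525. Retreat, rise and rotate back.

```bash

python3 -m crank '[0,0,0,0,-1.2,0,1, 0,0,0,0,-0.8,-1,1, 0,0,-0.112,0,0,-3.5,1, 0,0,-0.112,0,0,-3.5,1, 0,0,-0.112,0,0,-1,1, 0,0,-0.112,0,0,0,1, 0,0,-0.112,0,0,0,1, 0,0,-0.112,0,0,0,1, 0,0,-0.113,0,0,0,1, 0,0,0,0,0,0,1]'
python3 - <<'E'
from h import *
off(*(HUB+180*U),250,-65.7)
E
python3 w.py|tail -4
```

```text
clock: 6.95
eef_pos: [500.8, 127.6, 450.5]
tool_rot: [0.977, 0.213, 0.0, 0.0]
wrist_force: [0.1, -0.0, -0.1]
finger_gap: 0.004
gripper_force: 0.0
t 6.95 tcp [500.8 127.6 450.5] yang -65.4 gap 0.0 F [ 0.1 -0.  -0.1]
shift cm [ 2.35 23.96  1.44] turn z 0.006

1 0.5 0.92; 1 0.51 0.7; 1 0.52 0.54; 1 0.53 0.49; 1 0.54 0.59; 1 0.55 0.78; 
2 0.51 0.94; 2 0.52 0.79; 2 0.53 0.64; 2 0.54 0.5; 2 0.55 0.37; 2 0.56 0.26; 2 0.57 0.21; 2 0.58 0.27; 2 0.59 0.38; 2 0.6 0.51; 2 0.61 0.65; 2 0.62 0.8; 2 0.63 0.95; 
3 0.51 0.82; 3 0.52 0.57; 3 0.53 0.34; 3 0.54 0.17; 3 0.55 0.27; 3 0.56 0.5; 3 0.57 0.74; 3 0.58 0.99;
```

```bash

python3 -m crank '[0,0,0,0.33,3.4,0,1, 0,0,0,0.33,3.4,0,1, 0,0,0,0.33,3.4,0,1, 0,0,0,0.33,3.4,0,1, 0,0,0,0.33,3.4,0,1, 0,0,0,0.33,3.4,0,1, 0,0,0,0.33,3.4,0,1, 0,0,0,0,0,0,1]'
python3 - <<'E'
from h import *
off(*(HUB+180*U),198,-65.7)
E
```

```text
clock: 7.67
eef_pos: [621.3, -85.2, 448.7]
tool_rot: [0.979, 0.206, -0.001, 0.001]
wrist_force: [1.2, 0.1, 0.5]
finger_gap: 0.004
gripper_force: 0.0
t 7.67 tcp [621.3 -85.2 448.7] yang -66.2 gap 0.0 F [1.2 0.1 0.5]
shift cm [ 0.27 -0.41  6.46] turn z -0.009
```

```bash

python3 -m crank '[0,0,0,0.27,0,3.2,1, 0,0,0,0,0,3.2,1, 0,0,0,0,0,0,1, 0,0,0,0,-0.8,0,1, 0,0,0,0,-0.8,0,1, 0,0,0,0,-0.8,0,1, 0,0,0,0,-0.8,0,1, 0,0,0,0,-0.7,0,1, 0,0,0,0,0,0,1]'
python3 -m crank '[0,0,0,0,-0.3,0,1, 0,0,0,0,-0.3,0,1, 0,0,0,0,0,0,1]'
python3 - <<'E'
from h import *
import cv2
off(*(HUB+134*U),198,-65.7)
for p in(0,.1,.2,.35,.5):print(p,{k:((proj("side",v)-[270,110])*6).round().tolist() for k,v in pawlpts(p).items()})
a=env.capture("side")[::,:,::-1];cv2.imwrite("pics/p5.png",cv2.resize(a[110:190,270:370],None,fx=6,fy=6,interpolation=cv2.INTER_CUBIC))
E
```

```text
clock: 8.42
eef_pos: [605.8, -41.9, 387.5]
tool_rot: [0.977, 0.211, 0.001, 0.0]
wrist_force: [-0.7, -0.5, 0.8]
finger_gap: 0.006
gripper_force: 0.0
clock: 8.67
eef_pos: [603.5, -37.8, 385.9]
tool_rot: [0.978, 0.21, 0.0, -0.0]
wrist_force: [0.1, -1.1, 0.0]
finger_gap: 0.004
gripper_force: 0.2
t 8.67 tcp [603.5 -37.8 385.9] yang -65.7 gap 0.0 F [ 0.1 -1.1  0. ]
shift cm [-0.07  0.05  0.18] turn z -0.0
0 {'tabL': [255.0, 264.0], 'tabR': [311.0, 255.0], 'noseT': [299.0, 396.0], 'noseB': [294.0, 438.0]}
0.1 {'tabL': [250.0, 253.0], 'tabR': [306.0, 244.0], 'noseT': [299.0, 387.0], 'noseB': [295.0, 433.0]}
0.2 {'tabL': [246.0, 244.0], 'tabR': [302.0, 235.0], 'noseT': [298.0, 377.0], 'noseB': [297.0, 427.0]}
0.35 {'tabL': [239.0, 232.0], 'tabR': [295.0, 223.0], 'noseT': [296.0, 361.0], 'noseB': [298.0, 417.0]}
0.5 {'tabL': [233.0, 223.0], 'tabR': [288.0, 214.0], 'noseT': [294.0, 346.0], 'noseB': [298.0, 405.0]}
```

View pics/p5.png

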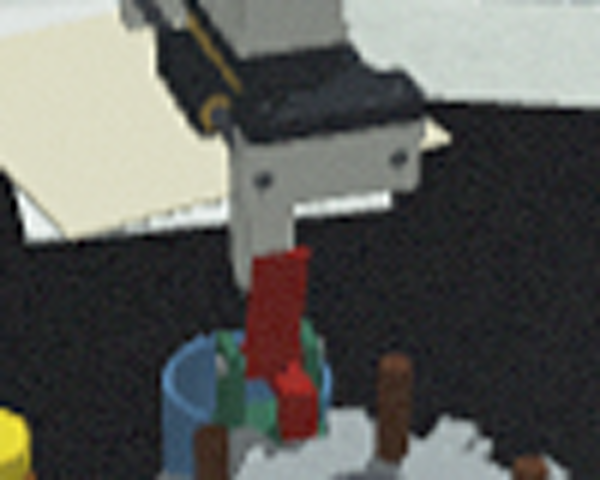

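The tab's top corners are at (253,257) and (309,248), so pawl ≈ 0.07. Push gently until it stops.

```bash
for i in 1; do
python3 -m crank '[0,0,0,0,-0.2,0,1, 0,0,0,0,0,0,1]'|grep -E "eef|wrist"
python3 -m crank '[0,0,0,0,-0.2,0,1, 0,0,0,0,0,0,1]'|grep -E "eef|wrist"
python3 -m crank '[0,0,0,0,-0.2,0,1, 0,0,0,0,0,0,1]'|grep -E "eef|wrist"; done
```

```text
eef_pos: [602.6, -36.4, 385.3]
wrist_force: [1.5, -1.4, -0.3]
eef_pos: [601.8, -34.5, 385.3]
wrist_force: [-0.0, -1.6, -0.3]
eef_pos: [601.0, -32.8, 385.5]
wrist_force: [0.5, -3.0, -0.3]
```

```bash

python3 -m crank '[0,0,0,0,-0.2,0,1, 0,0,0,0,0,0,1]'|grep -E "eef|wrist"
python3 -m crank '[0,0,0,0,-0.2,0,1, 0,0,0,0,0,0,1]'|grep -E "eef|wrist"
```

```text
eef_pos: [600.5, -32.0, 385.7]
wrist_force: [4.8, -9.1, -2.6]
eef_pos: [600.0, -31.3, 385.8]
wrist_force: [7.0, -15.0, -4.6]
```

The pawl is against its down stop, with force rising to 15 N. Withdraw outward, rise and check.

```bash

python3 -m crank '[0,0,0,0,2,0,1, 0,0,0,0,3,0,1, 0,0,0,0,0,-4,1, 0,0,0,0,0,-4,1, 0,0,0,0,2,-4,1, 0,0,0,0,0,0,1, 0,0,0,0,0,0,1]'|grep -E "clock|eef|wrist"
python3 w.py|tail -4
python3 - <<'E'
from h import *
import cv2
a=env.capture("side")[::,:,::-1];cv2.imwrite("pics/p6.png",cv2.resize(a[130:230,270:390],None,fx=6,fy=6,interpolation=cv2.INTER_CUBIC))
E
```

```text
clock: 10.13
eef_pos: [628.1, -92.1, 506.8]
wrist_force: [-0.9, 0.7, -1.0]

1 0.5 0.82; 1 0.51 0.6; 1 0.52 0.44; 1 0.53 0.42; 1 0.54 0.56; 1 0.55 0.77; 
2 0.51 0.97; 2 0.52 0.83; 2 0.53 0.68; 2 0.54 0.55; 2 0.55 0.42; 2 0.56 0.33; 2 0.57 0.29; 2 0.58 0.32; 2 0.59 0.41; 2 0.6 0.53; 2 0.61 0.66; 2 0.62 0.8; 2 0.63 0.95; 
3 0.51 0.81; 3 0.52 0.56; 3 0.53 0.31; 3 0.54 0.08; 3 0.55 0.21; 3 0.56 0.46; 3 0.57 0.71; 3 0.58 0.97;
```

View pics/p6.png

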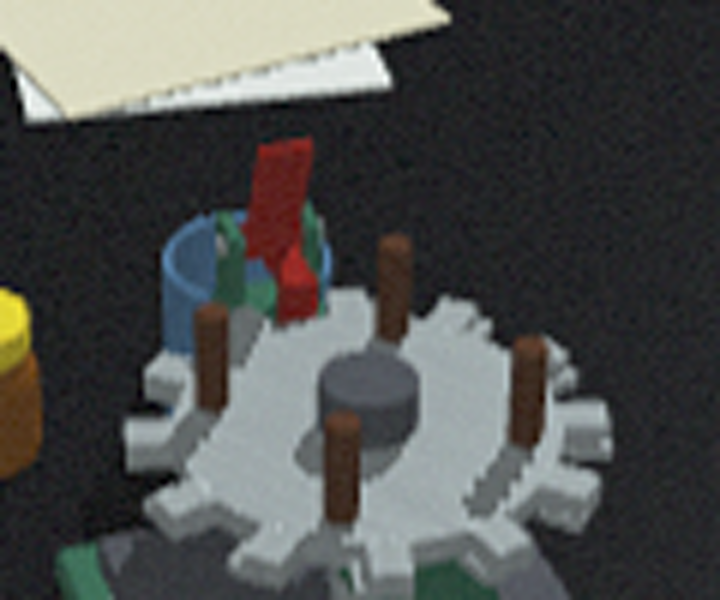

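The pawl is down in the gap: the tab top corners at (259,147) and (312,139) match the down model, and the nose sits between the teeth at about (297,315). The wheel is one notch back, at about 0.53, and the arm is clear.

```bash
python3 -c "
from rig import env
print(env.hand_in())"
```

```text
the job is handed in; nothing more can be done
None
```

The job is handed in: the pawl was lifted to about 0.7 rad, the wheel turned back one notch to about 0.53 rad, and the pawl pushed down to its stop in the next gap, all by pushing; the bystanders were not touched as far as I could tell (final positions not measured), and `hand_in()` returned no verdict.

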